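# Clamp a power module in the repair cradle

### The job

Lay the black power supply module flat in the nest of the repair cradle, then shut the hold-down arm over its end: squeeze in the spring button on the telescoping tube and slide the sleeve in towards the post by one hole, until the button springs out again in the next hole. Stop as soon as it catches and never force the sleeve against the caught button; leave everything else on the bench where it is.

Things in the scene. Friction and masses are not known exactly. Their poses are not given: they have to be found in the camera images.
- module: power supply module: black plastic box 90 (its x) x 44 (its y) x 28 mm high, with seven low cross ribs on top; about 0.25 kg, loose, lies flat on the bench. Origin: centre of its underside, z up. The longest of the loose black boxes. Grip it across its 44 mm width.
- cradle: repair cradle, fixed to the bench: dark steel base plate 260 (x) x 160 (y) x 10 mm; origin at the centre of its underside, z up. Nest on its +y half. Over its -y half, at y = -45 mm, a level square telescoping tube along x, axis 55 mm above the bench: steel inner tube fixed to a post (x -120 to -100, top 80 mm high) and pointing to +x, with a square aluminium sleeve sliding over it.
- nest (a point): centre of the nest's floor (cradle x 13, y 45, z 10 mm), axes as the cradle's. The nest is a rectangle of 8 mm high rails on the base plate, inside 96 (x) x 50 (y) mm; the module lies in it flat, long side along x, either way round, 3 mm play each side, its top then 38 mm above the bench. 50 mm free between the nest rail and the sleeve for a finger.
- sleeve (a joint): how far the sleeve is collapsed, m: 0 as found (button in its first hole), growing towards the post (cradle -x), end stop 0.068. Slides with 3 to 5 N once the button is in; blocked (1 mm play) while the button stands out in a hole. The next hole comes after 31 to 51 mm (differs from stand to stand, not measured). There the button springs out and the sleeve stops dead: never load it by over 15 N.
- sleeve_mid (a point): middle of the sleeve on the tube's axis (cradle x 35, y -45, z 55 mm as found); it moves with the sleeve, axes as the cradle's. The sleeve is a square aluminium tube 26 x 26 mm outside, 110 mm long, reaching 55 mm either way along x. Both sides have a rough grey grip face, so a pinch there does not slip. Its two holes, dark round spots 11 mm across, are in its -y side.
- bar_mid (a point): centre, over the nest side, of the sleeve's hold-down arm: an aluminium bar 28 mm wide (x), from 42 to 56 mm above the bench, fixed across the sleeve's outer end and reaching 120 mm from the tube along cradle +y. As found it is 11 to 17 mm clear of a module in the nest; one hole in, it overhangs the module's end by 14 mm or more with 4 mm of air, and bars putting it in from above.
- button_spot (a point): fixed point where the tip of the spring button is while out (cradle x 0, y -65, z 55 mm): a smooth steel stud 10 mm across, standing 7 mm out of the sleeve's -y side, mounted in the inner tube (does not travel). 3 N starts it, 5 N brings it flush, freeing the sleeve. Pinching it and the opposite flat side from above (33, closing to 26 mm; 20 to 40 N) presses it in and carries the sleeve.
- button_root (a point): fixed point on the tube's axis behind the button (cradle x 0, y -45, z 55 mm). The button carries a hidden round tooth, 8.5 mm behind its tip, that catches in the sleeve's holes. After some 8 mm of sliding the sleeve's wall keeps the button in. Over the next hole it springs out by itself: it first jerks the sleeve forward a little, and only 4 to 6 mm on is it fully out and the sleeve held.
- charger: plug-in charger block, black, 56 x 40 x 32 mm with a pale label; not part of the job, leave alone. Origin: centre of its underside.
- terminal_block: flat black terminal block, 70 x 70 x 22 mm with a row of grey ribs; not part of the job. Origin: centre of its underside.
- tape: roll of black tape lying flat, 72 mm across, 18 mm high; not part of the job. Origin: centre of its underside.
- screwdriver: screwdriver with a black handle lying on the bench; not part of the job. Origin under its middle.
- flux_jar: small amber glass jar, 44 mm across, 45 mm high; not part of the job. Origin: centre of its underside.
- parts_cup: small aluminium cup, 60 mm across, 40 mm high; not part of the job. Origin: centre of its underside.
There are look-alikes about, which are no part of the job. Leave any blue or turquoise look-alike of the module alone.

How it is judged (in metres and radians):
On the way, in this order (a step that is already met when the one before it is completed fails the run):
1. the module lies flat in the nest, at rest, with the sleeve still in its first hole (x of module in the frame of nest between -0.006 and 0.006 m and y of module in the frame of nest between -0.006 and 0.006 m and z of module in the frame of nest between -0.003 and 0.003 m and angle between the x axis of module and the x axis of nest, either way round below 0.12 rad and angle between module's own z axis and vertical below 0.06 rad and linear speed of module below 0.02 m/s and value of joint sleeve below 0.004 m), for 0.2 s.
2. the button is squeezed in and the sleeve slides out of its first hole (y of tooth in the frame of cradle above -0.052 m and value of joint sleeve above 0.006 m).
3. the button has sprung out in the next hole, the module still in its nest (x of module in the frame of nest between -0.006 and 0.006 m and y of module in the frame of nest between -0.006 and 0.006 m and z of module in the frame of nest between -0.003 and 0.003 m and angle between the x axis of module and the x axis of nest, either way round below 0.12 rad and angle between module's own z axis and vertical below 0.06 rad and linear speed of module below 0.02 m/s and value of joint sleeve between 0.028 and 0.054 m and y of tooth in the frame of cradle below -0.0545 m and velocity of joint sleeve between -0.005 and 0.005 m/s), for 0.2 s.
At the end, for the whole second after the job is handed in: The module lies flat in the nest (centre within 6 mm in x and y, underside within 3 mm of its floor, within 0.12 rad of its direction, at rest); the sleeve rests one hole in (joint 0.028 to 0.054 m) with the button out (pressed under 2 mm: its tooth at cradle y below -54.5 mm) (all of step 3); the robot touches nothing.
It fails at once if the sleeve is forced against the button with more than 15 N (contact force between tooth and sleeve above 15 N).
It fails at once if another thing on the bench is pushed 25 mm or more away (distance of any of charger, terminal_block, tape, screwdriver, flux_jar, parts_cup from where it was at the start of the episode above 0.025 m).
It also fails if it takes over 50 s, if anything falls off the work surface, if the arm or the gripper's body presses on something with over 40 N, if the wrist force passes 120 N, or if a joint passes its speed limit or range.

### The arm

A 6-joint arm with a two-finger parallel gripper is mounted at the origin on the work surface. World frame = base frame: x ahead of the robot, y to its left, z up, the work surface at z = 0. Lengths are in m, angles in degrees, forces in N, time in s.
With the tool pointing down it reaches from about 0.4 to 0.825 m from the base axis. Payload 7 kg.
Tool frame: the origin (TCP) lies at the very end of the fingers, on their centre line; the grasp point (between the pads) lies 19 mm behind it; x points along the fingers, z is the direction in which the jaws open and shut, and the axes are right-handed (so a half turn about x gives the same grasp; the last joint's range is limited). The gripper opens to 88 mm and grips with 3 to 60 N. Pads are 19 mm wide; open, the fingers measure 130 mm over their backs; the gripper's body (78 mm by 193 mm) begins 47 mm behind the grasp point.
Start: joints at [80.907, 20.546, 0.682, 0, -70.136, -16.507], TCP at [0.292, 0.609, 0.227] pointing down, gripper open.
Joint ranges: [-176.03, 176.03], [-82.01, 121.73], [-58.28, 71.71], [-173.87, 95.51], [-174.79, -0.11], [-173.66, 173.66]. Speed limits (degrees/s): [136.94, 136.94, 172.46, 180, 180, 180].

### API

Orientations are given as [roll, pitch, yaw] about the fixed x, y, z axes, in that order (R = Rz(yaw) Ry(pitch) Rx(roll)).
In Python, from plant import * gives the robot as it stands.
- The arm moves only by the tool arm_command, never from a script. Its argument "commands" is one flat list of numbers, 5 for each row, row after row: the shift along the tool's x, y, z in mm, then the turn about the tool's x in degrees, then the opening in per cent of the stroke, from 0 (shut) to 100 (fully open). A call has 1 to 5 rows; each row shifts and turns the pose as measured when the row begins, along the tool's axes as they then stand; what a row does not reach is not made up. A row lasts 1/8 s, in which the tool goes at most 62.5 mm and 10.7 degrees, less where a joint would pass 70% of its speed; a pose out of reach is approached as far as the arm can. A call is refused whole if a number of a shift passes 62.5 or a number of a turn 10.7, either way. A call with a gripper value outside its range is refused whole. The fingers move at their own pace and stop on an object; the grip force is fixed at half the most. Time passes only in rows, so rows that do not move let the fingers close. It gives the time, the measured TCP pose, the force and the opening at its end, in the units of the state.
- get_obs(): the state, without advancing time (a new reading comes with each control period).
- snapshot(name): name is "scene" or "top" or "wrist"; returns a dict with "frame" (420x560x3 uint8, blue, green, red), "fov_y" (degrees; the focal length in pixels is half the picture's height over the tangent of half this angle, whatever the lens; pixels are square), "cx", "cy" (the principal point, pixels), "dist" ([k1, k2, p1, p2, k3] as OpenCV has them; the pictures are not rectified), "world_to_cam" (4x4, takes a point from world to camera coordinates). Camera axes: x right, y up, looking along -z (the intrinsics and any distortion apply to the point x, -y, -z); pixel columns grow to the right and rows downward; lengths in m; the calibration is good to about 2 mm. A picture is of the moment at which its call begins. There is no depth.
- close_job(): hands the job in, once; it reports no verdict.
The state is a dict: "clock": time; "joint_pos": joint angles; "qvel": joint speeds; "tau": joint torques, N m; "tool_pos": TCP position; "orientation": TCP orientation; "force": force on the tool from outside, world axes, zero at the start; "moment": the same for the moment, N m; "opening": finger opening in m.
Only numpy, scipy, OpenCV 4.12 (cv2) and the standard library are available. Lean on these libraries where they do the work, as an engineer would, in place of code of your own. Each camera call takes 0.05 s, during which the arm holds its last target. There are 200 camera calls.

## Working session

There is one attempt and no reset: what is moved stays moved. The work goes in short steps, Python scripts to look and compute and a tool call to move; the robot and the scene stay as the last step left them, time stands still between calls to the robot, and variables do not carry over. Pictures are saved under pics/ and viewed, about 8 in all and at most 12, crops included, and the job is handed in when it is done.

Besides the shell and the picture viewer there is one more tool, called as a command line: name --argument value ..., lists and objects as JSON in quotes. arm_command: Moves the arm, as the interface text tells. Its arguments: {"type":"object","properties":{"commands":{"type":"array"}},"required":["commands"]}

```bash
mkdir -p pics; cat > h.py <<'E'
from plant import *
import numpy as np, cv2, json
from scipy.spatial.transform import Rotation as R
def K(s):
    f=s["frame"].shape[0]/2/np.tan(np.radians(s["fov_y"])/2)
    return np.array([[f,0,s["cx"]],[0,f,s["cy"]],[0,0,1.]])
def proj(s,P):
    P=np.atleast_2d(P).astype(float); T=np.array(s["world_to_cam"])
    c=P@T[:3,:3].T+T[:3,3]; c=c*[1,-1,-1]
    return cv2.projectPoints(c.reshape(-1,1,3),np.zeros(3),np.zeros(3),K(s),np.array(s["dist"],float))[0].reshape(-1,2)
def unproj(s,uv,z):
    uv=np.atleast_2d(uv).astype(float)
    n=cv2.undistortPoints(uv.reshape(-1,1,2),K(s),np.array(s["dist"],float)).reshape(-1,2)
    d=np.c_[n[:,0],-n[:,1],-np.ones(len(n))]; T=np.array(s["world_to_cam"]); Rm=T[:3,:3]
    o=-Rm.T@T[:3,3]; d=d@Rm
    return o+d*((z-o[2])/d[:,2])[:,None]
def save(s,name): 
    import pickle; cv2.imwrite(f"pics/{name}.png",s["frame"]); pickle.dump(s,open(f"pics/{name}.pkl","wb"))
def load(name):
    import pickle; return pickle.load(open(f"pics/{name}.pkl","rb"))
E
python3 - <<'E'
from h import *
a=snapshot("top");save(a,"top0");b=snapshot("scene");save(b,"scene0")
for s in (a,b):print(s["fov_y"],s["dist"],np.round(np.linalg.inv(s["world_to_cam"])[:3],3))
o=get_obs();print(o)
print(R.from_euler('xyz',o["orientation"],degrees=True).as_matrix().round(3))
E
```

```text
54.16092053268125 [0.01383292 0.         0.         0.         0.        ] [[-0.01   0.99  -0.138  0.483]
 [-1.    -0.008  0.014 -0.05 ]
 [ 0.012  0.138  0.99   1.066]]
53.33348462517543 [0.01255691 0.         0.         0.         0.        ] [[ 0.688 -0.442  0.576  1.174]
 [ 0.726  0.417 -0.547 -0.586]
 [ 0.002  0.794  0.608  0.672]]
{'clock': 0.1, 'joint_pos': array([ 8.09053999e+01,  2.05874041e+01,  6.38913272e-01, -1.82999031e-02,
       -7.01352022e+01, -1.65063548e+01]), 'qvel': array([-0.00333645, -0.00646833,  0.12290365,  0.01862039,  0.02302648,
       -0.01971342]), 'tau': array([-2.73590602e-03, -5.84161127e+01,  2.93753529e+01,  7.01564088e+00,
        1.02105516e-02, -4.75829825e-05]), 'tool_pos': array([0.291506  , 0.60832543, 0.22571294]), 'orientation': array([   4.89189179,   89.91455659, -110.71529403]), 'force': array([-0.29720189,  0.03048576,  0.15932478]), 'moment': array([ 0.02875056, -0.06226708,  0.03401379]), 'opening': 0.08767035480438477}
[[-0.001  0.902 -0.432]
 [-0.001 -0.432 -0.902]
 [-1.     0.     0.001]]
```

View pics/top0.png

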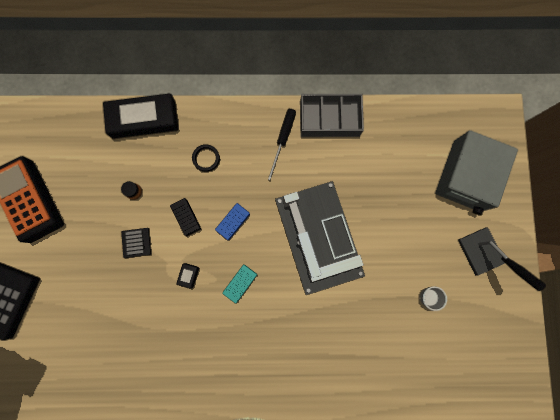

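View pics/scene0.png

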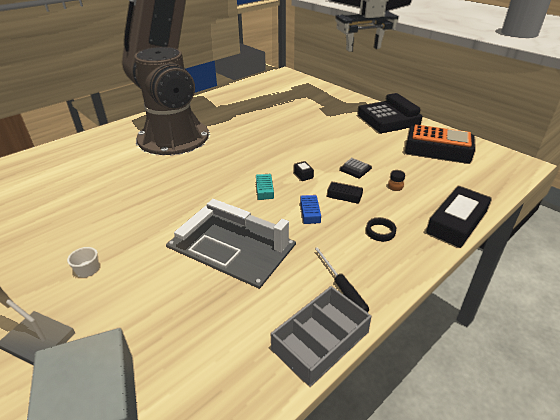

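The top view shows these black boxes: A, a ribbed long box at (185,217); B, a square one with grey ribs at (136,243), the terminal block; C, a small one with a pale label at (187,276), the charger; and a big box at (140,115) that is not a candidate. The blue (233,221) and turquoise (240,284) ones are look-alikes. A fits the module: it is the longest of the small loose black ones and has cross ribs. I'll confirm it in an enlarged crop together with the cradle.

```bash
python3 - <<'E'
from h import *
a=load("top0");f=a["frame"]
c1=cv2.resize(f[190:246,155:215],None,fx=5,fy=5,interpolation=cv2.INTER_CUBIC) #300x280
c2=cv2.resize(f[176:300,268:370],None,fx=4.8,fy=4.8,interpolation=cv2.INTER_CUBIC)
H=np.zeros((600,800,3),np.uint8);H[:280,:300]=c1;h,w=c2.shape[:2];H[:h,305:305+w]=c2[:600,:495]
cv2.imwrite("pics/crop1.png",H)
g=cv2.cvtColor(f,cv2.COLOR_BGR2GRAY);m=(g[190:246,155:215]<50).astype(np.uint8)
n,l,st,ce=cv2.connectedComponentsWithStats(m);print(st,ce)
E
```

```text
[[   0    0   60   56 2727]
 [  15    8   31   39  633]] [[29.32123212 27.59919325]
 [30.27014218 27.07266983]]
```

View pics/crop1.png

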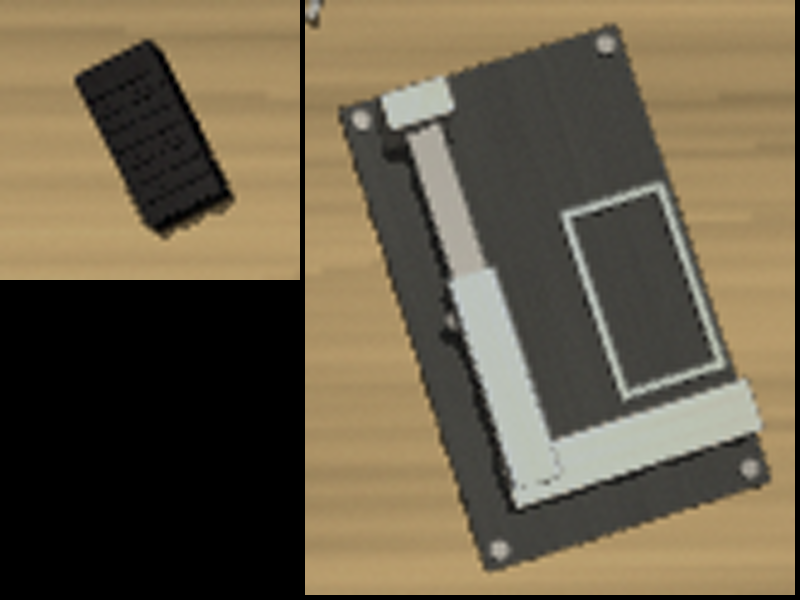

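The crop confirms A: plain black, elongated, with cross ribs, so it is the module. The cradle's corners are readable, so I'll fit both poses.

```bash
cat >> h.py <<'E'
from scipy.optimize import least_squares, minimize
def tf(p,P):
    P=np.asarray(P,float);c,s=np.cos(p[2]),np.sin(p[2])
    return np.c_[p[0]+c*P[:,0]-s*P[:,1],p[1]+s*P[:,0]+c*P[:,1],P[:,2]]
def boxP(l,w,z0,z1): return np.array([[x*l/2,y*w/2,z] for x in(-1,1) for y in (-1,1) for z in(z0,z1)])
def sil(s,P,k=4):
    m=np.zeros((420*k,560*k),np.uint8);h=cv2.convexHull(((proj(s,P)+.5)*k-.5).astype(np.float32)).reshape(-1,2)
    cv2.fillConvexPoly(m,np.round(h*16).astype(np.int32),1,shift=4);return m
E
python3 - <<'E'
from h import *
a=load("top0");b=load("scene0")
px=np.array([[340,108],[615,25],[770,480],[487,570],[572,217],[658,193],[713,362],[630,390]],float)
uv=np.c_[268+(px[:,0]-305+.5)/4.8-.5,176+(px[:,1]+.5)/4.8-.5]
C=np.array([[-130,-80,10],[-130,80,10],[130,80,10],[130,-80,10],[-35,20,18],[-35,70,18],[61,70,18],[61,20,18]])/1e3
r=least_squares(lambda p:(proj(a,tf(p,C))-uv).ravel(),[.45,-.18,np.radians(-165)])
print("cradle",r.x,np.degrees(r.x[2]));print(r.fun.reshape(-1,2).round(2))
# module
for nm,s in(("top",a),("scene",b)):
    g=cv2.cvtColor(s["frame"],cv2.COLOR_BGR2GRAY)
    x0,x1,y0,y1=(155,215,190,246) if nm=="top" else (322,368,174,210)
    m=np.zeros_like(g);m[y0:y1,x0:x1]=(g[y0:y1,x0:x1]<60)
    M=cv2.resize(m.astype(np.float32),None,fx=4,fy=4,interpolation=cv2.INTER_LINEAR)>.5
    f=lambda p:float(np.mean(sil(s,tf(p*[1,1,1],boxP(.09,.044,0,.028)))!=M)*1e4)
    i=unproj(s,[[185,217]],.028)[0] if nm=="top" else unproj(s,[[345,192]],.02)[0]
    best=min((minimize(f,[i[0],i[1],np.radians(t)],method="Nelder-Mead",options=dict(initial_simplex=np.array([i[0],i[1],np.radians(t)])+np.array([[0,0,0],[.01,0,0],[0,.01,0],[0,0,.2]]),xatol=1e-5,fatol=1e-4)) for t in (0,30,60,90,120,150)),key=lambda r:r.fun)
    print(nm,best.x,np.degrees(best.x[2]),best.fun,M.sum()/16)
for n,q in(("charger",(187,276)),("term",(136,243)),("blue",(233,221)),("turq",(240,284))):print(n,unproj(a,[q],.025).round(3))
print("btn etc pred scene",proj(b,tf(r.x,C)).round(1).tolist())
E
```

```text
cradle [ 0.55808561 -0.1814826  -2.84891682] -163.2309100825952
[[-0.34 -0.13]
 [ 0.53 -0.61]
 [ 0.59  0.37]
 [-0.27  0.73]
 [-0.46  0.14]
 [ 0.04 -0.58]
 [ 0.62 -0.03]
 [-0.7   0.01]]
top [0.61057512 0.1621519  0.47674352] 27.315391878922426 2.370323129251701 634.75
scene [0.61693703 0.15879407 0.57506652] 32.9488843474985 6.273915816326531 559.5
charger [[0.461 0.153 0.025]]
term [[0.545 0.283 0.025]]
blue [[0.598 0.039 0.025]]
turq [[0.44  0.021 0.025]]
btn etc pred scene [[295.8, 239.7], [258.8, 284.6], [164.7, 242.3], [207.9, 206.0], [237.7, 248.8], [224.4, 262.5], [190.1, 247.4], [204.1, 234.7]]
```

```bash
cat >> h.py <<'E'
def cur():
    o=get_obs();return np.array(o["tool_pos"]),R.from_euler('xyz',o["orientation"],degrees=True).as_matrix(),o
def head(Rm): return np.degrees(np.arctan2(Rm[1,2],Rm[0,2]))
def plan(target,hd=None,op=100,step=58,turn=10,nmin=1):
    p,Rm,o=cur();h=head(Rm);t=np.array(target,float)
    D=0 if hd is None else (hd-h+180)%360-180
    n=max(nmin,int(np.ceil(np.linalg.norm(t-p)*1e3/step)),int(np.ceil(abs(D)/turn)))
    rows=[]
    for i in range(n):
        v=Rm.T@((t-p)/n)*1e3; rows.append([*np.round(v,1),round(-D/n,1),op])
        Rm=R.from_rotvec([0,0,np.radians(D/n)]).as_matrix()@Rm
    print("at",p.round(4),"head",round(h,2),"F",o["force"].round(1),"op",round(o["opening"]*1e3,1),"t",o["clock"],"j6",o["joint_pos"][5].round(1))
    for k in range(0,n,5):print([float(x) for r in rows[k:k+5] for x in r])
E
python3 - <<'E'
from h import *
plan([.611,.162,.20],-62.7)
E
```

```text
at [0.2915 0.6083 0.2257] head -115.61 F [-0.3  0.   0.2] op 87.7 t 0.1 j6 -16.5
[2.6, 48.1, 26.4, -5.3, 100.0, 2.6, 45.5, 30.8, -5.3, 100.0, 2.6, 42.4, 34.8, -5.3, 100.0, 2.6, 39.0, 38.6, -5.3, 100.0, 2.6, 35.3, 42.0, -5.3, 100.0]
[2.6, 31.3, 45.1, -5.3, 100.0, 2.6, 27.0, 47.8, -5.3, 100.0, 2.6, 22.5, 50.1, -5.3, 100.0, 2.7, 17.8, 51.9, -5.3, 100.0, 2.7, 12.9, 53.3, -5.3, 100.0]
```

arm_command --commands '[2.6,48,26,-5.3,100,2.6,45,31,-5.3,100,2.6,42,35,-5.3,100,2.6,39,39,-5.3,100,2.6,35,42,-5.3,100]'

```text
clock: 0.72
tool_pos: [0.4526, 0.3821, 0.2098]
orientation: [-27.0, 89.7, -115.0]
force: [-0.3, 1.1, 0.1]
opening: 0.0876
```

arm_command --commands '[2.6,31,45,-5.3,100,2.6,27,48,-5.3,100,2.6,22,50,-5.3,100,2.7,18,52,-5.3,100,2.7,13,53,-5.3,100]'

```text
clock: 1.35
tool_pos: [0.6215, 0.1555, 0.1958]
orientation: [-64.0, 89.6, -124.4]
force: [-0.7, 0.3, -0.1]
opening: 0.0876
```

```bash
python3 - <<'E'
from h import *
plan([.611,.162,.16],-62.7)
E
```

```text
at [0.6215 0.1555 0.1958] head -60.48 F [-0.7  0.3 -0.1] op 87.6 t 1.35 j6 87.9
[35.8, -5.7, -11.0, 2.2, 100.0]
```

arm_command --commands '[36,-6,-11,2.2,100,0,0,0,0,100]'

```text
clock: 1.6
tool_pos: [0.6122, 0.1574, 0.1578]
orientation: [-66.5, 89.5, -129.4]
force: [-0.4, -0.5, 0.2]
opening: 0.0874
```

```bash
python3 - <<'E'
from h import *
w=snapshot("wrist");save(w,"w1")
p,Rm,o=cur();T=np.linalg.inv(w["world_to_cam"]);print(p,head(Rm),Rm[:,0]);print(T.round(3),w["fov_y"])
d=w["frame"].copy()
P=boxP(.09,.044,0,.028)
for q in proj(w,tf([.6106,.1622,.4767],P)):cv2.circle(d,tuple(int(v) for v in q.round()),3,(0,0,255),1)
cv2.imwrite("pics/w1o.png",d)
E
```

```text
[0.61400796 0.15796392 0.16020418] -62.86478279123815 [-0.00193739 -0.00630049 -0.99997827]
[[ 0.455  0.859  0.237  0.674]
 [-0.891  0.437  0.124  0.191]
 [ 0.003 -0.267  0.964  0.315]
 [ 0.     0.     0.     1.   ]] 63.64436427795907
```

View pics/w1o.png

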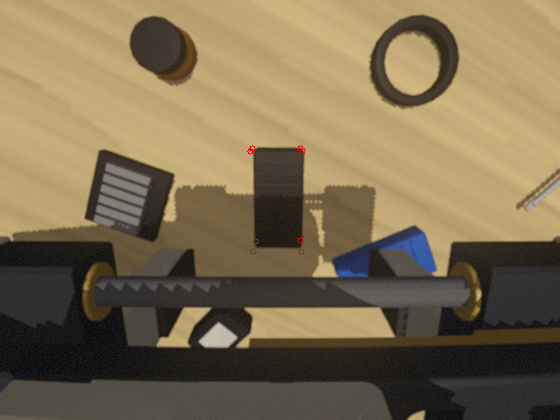

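The wrist picture shows the module at (278,198), between the fingers' shadows. The projected corners agree to about 2 px, or 2 mm. Next I refine the pose and descend.

```bash
python3 - <<'E'
from h import *
s=load("w1");g=cv2.cvtColor(s["frame"],cv2.COLOR_BGR2GRAY)
x0,x1,y0,y1=225,330,135,262
m=np.zeros_like(g);m[y0:y1,x0:x1]=(g[y0:y1,x0:x1]<60)
n,l,st,ce=cv2.connectedComponentsWithStats(m);k=1+np.argmax(st[1:,4]);print(st[k]);m=(l==k)
M=cv2.resize(m.astype(np.float32),None,fx=4,fy=4,interpolation=cv2.INTER_LINEAR)>.5
f=lambda p:float(np.mean(sil(s,tf(p,boxP(.09,.044,0,.028)))!=M)*1e4)
i=np.array([.611,.162,.477])
b=minimize(f,i,method="Nelder-Mead",options=dict(initial_simplex=i+np.array([[0,0,0],[.01,0,0],[0,.01,0],[0,0,.2]]),xatol=1e-5,fatol=1e-4))
print(b.x,np.degrees(b.x[2]),b.fun,m.sum())
print([get_obs()["tool_pos"].round(4).tolist() for _ in range(3)])
plan([*((b.x[:2]+[.6106,.1622])/2),.06],-62.7)
E
```

```text
[ 254  158   49   90 3554]
[0.59618211 0.15333318 0.50177234] 28.74943716705446 67.10246598639456 3554
[[0.614, 0.158, 0.1602], [0.614, 0.158, 0.1602], [0.614, 0.158, 0.1602]]
at [0.614  0.158  0.1602] head -62.86 F [ 1.  -0.1  0.5] op 88.0 t 1.65 j6 84.8
[50.1, -4.5, -2.6, -0.1, 100.0, 50.1, -4.5, -2.6, -0.1, 100.0]
```

arm_command --commands '[50,0,-4,0,100,50,0,0,0,100,0,0,0,0,100]'

```text
clock: 2.02
tool_pos: [0.6164, 0.1645, 0.0647]
orientation: [38.4, 89.6, -24.0]
force: [-1.1, -0.9, 0.8]
opening: 0.0877
```

```bash
python3 - <<'E'
from h import *
plan([.612,.1615,.013],-62.7,step=25)
E
```

```text
at [0.6164 0.1645 0.0647] head -62.49 F [-1.1 -0.9  0.8] op 87.7 t 2.025 j6 84.5
[17.2, -1.8, 0.1, 0.1, 100.0, 17.2, -1.8, 0.1, 0.1, 100.0, 17.2, -1.8, 0.1, 0.1, 100.0]
```

arm_command --commands '[17,-2,0,0,100,17,-2,0,0,100,17,-1,0,0,100,0,0,0,0,100]'

```text
clock: 2.52
tool_pos: [0.6161, 0.1649, 0.0176]
orientation: [63.3, 89.1, 1.0]
force: [-0.3, 0.5, -0.1]
opening: 0.0875
```

```bash
python3 - <<'E'
from h import *
plan([.612,.1615,.013],-62.7,step=25)
s=snapshot("wrist");save(s,"w2");cv2.imwrite("pics/w2.png",s["frame"])
plan([.612,.1615,.013],-62.7,step=25)
E
```

```text
at [0.6161 0.1649 0.0176] head -62.28 F [-0.3  0.5 -0.1] op 87.5 t 2.525 j6 84.5
[4.5, -5.3, 1.0, 0.4, 100.0]
at [0.6168 0.1652 0.0185] head -62.27 F [0.6 0.4 0.3] op 87.3 t 2.575 j6 84.5
[5.4, -6.0, 1.0, 0.4, 100.0]
```

View pics/w2.png

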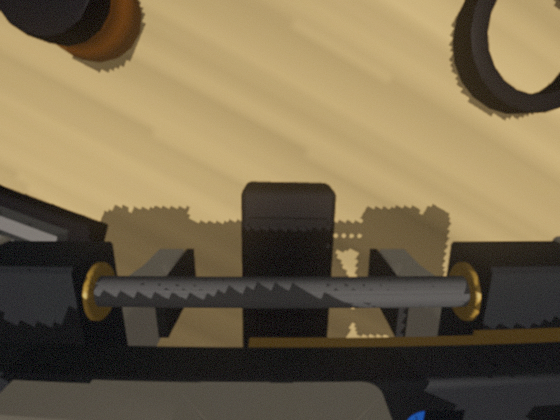

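arm_command --commands '[6,-6,0,0,100,0,0,0,0,100]'

```text
clock: 2.82
tool_pos: [0.6117, 0.1623, 0.0128]
orientation: [66.5, 89.0, 4.2]
force: [-0.5, 0.5, 0.6]
opening: 0.0877
```

```bash
python3 - <<'E'
from h import *
plan([.612,.1615,.013],-62.7,step=25)
s=load("w2");print(unproj(s,[[245,190],[332,190],[288,183]],.028).round(4), tf([.6106,.1622,.4767],[[.045,.022,.028],[.045,-.022,.028]]).round(4))
E
```

```text
at [0.6117 0.1623 0.0128] head -62.27 F [-0.5  0.5  0.6] op 87.7 t 2.825 j6 84.4
[-0.2, -0.2, 0.9, 0.4, 100.0]
[[0.6435 0.1989 0.028 ]
 [0.6614 0.1646 0.028 ]
 [0.6551 0.1834 0.028 ]] [[0.6405 0.2024 0.028 ]
 [0.6607 0.1633 0.028 ]]
```

arm_command --commands '[0,0,0,0,40,0,0,0,0,40,0,0,0,0,40,0,0,0,0,40,0,0,0,0,40]'

```text
clock: 3.45
tool_pos: [0.6125, 0.1626, 0.0139]
orientation: [68.1, 88.9, 5.8]
force: [-0.3, -0.1, -0.2]
opening: 0.0437
```

arm_command --commands '[-50,0,0,0,40,-62,0,0,0,40,0,0,0,0,40]'

```text
clock: 3.82
tool_pos: [0.6087, 0.1616, 0.126]
orientation: [60.1, 89.2, -2.2]
force: [0.9, 0.2, -4.2]
opening: 0.0435
```

```bash
python3 - <<'E'
from h import *
n=tf([.55809,-.18148,-2.84892],[[.013,.045,.01]])[0];print("nest",n)
plan([n[0],n[1],.125],-73.2,op=40)
E
```

```text
nest [ 0.55862586 -0.22831709  0.01      ]
at [0.6087 0.1616 0.126 ] head -62.3 F [ 0.9  0.2 -4.2] op 43.5 t 3.825 j6 84.5
[0.1, -32.2, 46.0, 1.6, 40.0, 0.1, -31.0, 46.9, 1.6, 40.0, 0.1, -29.7, 47.7, 1.6, 40.0, 0.1, -28.4, 48.5, 1.6, 40.0, 0.2, -27.0, 49.2, 1.6, 40.0]
[0.2, -25.7, 49.9, 1.6, 40.0, 0.2, -24.3, 50.6, 1.6, 40.0]
```

arm_command --commands '[0,-32,46,1.6,30,0,-31,47,1.6,30,0,-30,48,1.6,30,0,-28,48,1.6,30,0,-27,49,1.6,30]'

```text
clock: 4.45
tool_pos: [0.5679, -0.12, 0.1195]
orientation: [76.2, 89.6, 6.0]
force: [0.4, -1.1, -3.3]
opening: 0.0439
```

arm_command --commands '[0,-26,50,1.6,30,0,-24,51,1.6,30,0,0,0,0,30]'

```text
clock: 4.82
tool_pos: [0.5483, -0.2379, 0.1145]
orientation: [-173.7, 89.8, 112.4]
force: [-0.1, 0.8, -2.6]
opening: 0.0438
```

```bash
python3 - <<'E'
from h import *
plan([.5586,-.2283,.06],-73.2,op=30)
E
```

```text
at [ 0.5483 -0.2379  0.1145] head -73.88 F [-0.1  0.8 -2.6] op 43.8 t 4.825 j6 111.0
[54.5, 12.6, -6.2, -0.7, 30.0]
```

arm_command --commands '[36,13,-6,-0.7,30,0,0,0,0,30]'

```text
clock: 5.08
tool_pos: [0.5572, -0.2286, 0.0755]
orientation: [-147.7, 89.7, 139.0]
force: [-1.0, -0.5, -3.7]
opening: 0.0436
```

```bash
python3 - <<'E'
from h import *
s=snapshot("wrist");save(s,"w3")
plan([.5586,-.2283,.04],-73.2,op=30)
d=s["frame"].copy();cr=[.55809,-.18148,-2.84892]
Q=[[-.035,.02,.018],[-.035,.07,.018],[.061,.02,.018],[-.130,-.08,.01],[-.13,.08,.01],[-.1,-.055,.08],[-.1,-.035,.08]]
q=proj(s,tf(cr,Q));print(q.round(1).tolist())
for v in q:cv2.circle(d,tuple(int(x) for x in v.round()),2,(0,0,255),-1)
cv2.imwrite("pics/w3o.png",cv2.resize(d[:330],None,fx=1.4,fy=1.4,interpolation=cv2.INTER_CUBIC))
E
```

```text
at [ 0.5586 -0.2291  0.0776] head -73.29 F [-0.1  0.3 -3.1] op 43.6 t 5.125 j6 110.7
[37.6, 0.3, -0.7, -0.1, 30.0]
[[243.8, 154.7], [323.2, 154.6], [248.0, 292.4], [77.9, -1.5], [342.5, -7.2], [47.7, 16.3], [92.5, 13.9]]
```

View pics/w3o.png

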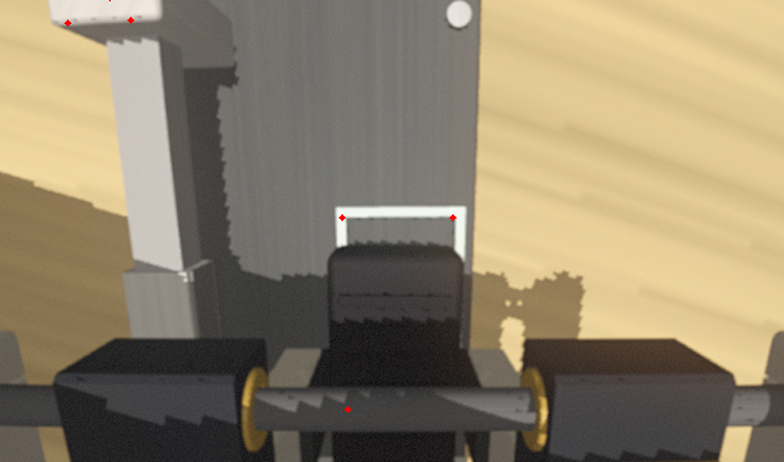

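```bash
python3 - <<'E'
from h import *
s=load("w3");cr=np.array([.55809,-.18148,-2.84892])
def loc(px,z):
    w=unproj(s,np.array(px)/1.4,z)[:,:2]-cr[:2];c,sn=np.cos(cr[2]),np.sin(cr[2]);return np.c_[c*w[:,0]+sn*w[:,1],-sn*w[:,0]+c*w[:,1]].round(4)
print("nest inner",loc([[347,218],[456,218],[347,240],[456,240]],.018).tolist())
for z in(.088,.092,.096):print(z,loc([[329,275],[463,275],[396,246]],z).tolist())
p,_,_=cur();print("tcp",p, (np.array([[np.cos(cr[2]),np.sin(cr[2])],[-np.sin(cr[2]),np.cos(cr[2])]])@(p[:2]-cr[:2])).round(4))
# edges subpixel profiles
g=cv2.cvtColor(s["frame"],cv2.COLOR_BGR2GRAY)
print("row195",g[195,228:342].tolist());print("row165",g[165,240:336].tolist());print("col285",g[140:215,285].tolist())
E
```

```text
nest inner [[-0.0344, 0.0225], [-0.0343, 0.0716], [-0.0244, 0.0223], [-0.0244, 0.0719]]
0.088 [[-0.0233, 0.0237], [-0.0232, 0.0656], [-0.0323, 0.0447]]
0.092 [[-0.0241, 0.0243], [-0.0241, 0.0651], [-0.033, 0.0447]]
0.096 [[-0.025, 0.0249], [-0.025, 0.0645], [-0.0336, 0.0447]]
tcp [ 0.55856824 -0.22910258  0.07763674] [0.0133 0.0457]
row195 [113, 119, 113, 106, 100, 87, 61, 47, 50, 54, 64, 66, 69, 63, 67, 65, 66, 66, 66, 65, 63, 65, 67, 64, 70, 64, 69, 68, 66, 67, 65, 64, 65, 68, 67, 65, 71, 66, 68, 69, 68, 73, 65, 68, 67, 62, 68, 65, 67, 64, 66, 63, 70, 66, 66, 64, 70, 71, 62, 71, 69, 70, 67, 71, 63, 70, 63, 70, 71, 69, 73, 69, 68, 67, 66, 70, 68, 66, 70, 73, 71, 67, 73, 69, 67, 75, 72, 74, 72, 70, 72, 74, 74, 73, 76, 71, 72, 76, 69, 66, 64, 65, 72, 89, 105, 104, 112, 109, 107, 111, 124, 129, 139, 148]
row165 [195, 236, 245, 245, 244, 245, 233, 180, 113, 110, 120, 116, 119, 119, 123, 124, 119, 118, 122, 119, 119, 118, 122, 122, 120, 118, 119, 123, 124, 124, 123, 125, 127, 124, 119, 119, 122, 122, 121, 125, 121, 123, 120, 122, 123, 124, 122, 121, 121, 120, 119, 120, 121, 121, 122, 123, 124, 124, 121, 122, 121, 127, 124, 124, 126, 125, 127, 124, 126, 125, 125, 126, 126, 125, 125, 125, 126, 124, 123, 124, 124, 123, 114, 105, 142, 202, 238, 246, 246, 246, 244, 229, 187, 136, 126, 126]
col285 [125, 125, 123, 126, 126, 121, 136, 181, 225, 242, 246, 245, 245, 238, 212, 156, 120, 124, 122, 126, 123, 124, 125, 122, 123, 124, 122, 123, 122, 125, 120, 110, 89, 79, 69, 56, 51, 54, 47, 53, 50, 53, 51, 56, 59, 63, 65, 65, 69, 73, 67, 68, 72, 67, 68, 71, 69, 67, 66, 67, 64, 61, 65, 60, 65, 60, 67, 64, 60, 61, 54, 53, 54, 61, 62]
```

The nest rails' inner corners are at (347,218) and (456,218), and the module's near end is at (329–463, 246) in the crop. Relative to the nest, the module is about 2 mm low in both cradle x and y. I'll correct that while going down to just above the rails.

arm_command --commands '[38,-2,2.5,0,30,0,0,0,0,30]'

```text
clock: 5.38
tool_pos: [0.5585, -0.2315, 0.0412]
orientation: [135.4, 89.9, 62.2]
force: [0.0, 0.1, -3.7]
opening: 0.0436
```

```bash
cat >> h.py <<'E'
CR=np.array([.55809,-.18148,-2.84892])
def toc(P):
    w=np.atleast_2d(P)[:,:2]-CR[:2];c,sn=np.cos(CR[2]),np.sin(CR[2]);return np.c_[c*w[:,0]+sn*w[:,1],-sn*w[:,0]+c*w[:,1]].round(4)
E
python3 - <<'E'
from h import *
s=snapshot("wrist");save(s,"w4")
p,Rm,o=cur();print(p,head(Rm),toc(p),o["force"])
cv2.imwrite("pics/w4c.png",cv2.resize(s["frame"][120:300,180:380],None,fx=3.3,fy=3.3,interpolation=cv2.INTER_CUBIC))
E
```

```text
[ 0.56096827 -0.23200215  0.04366903] -73.12689294444726 [[0.0118 0.0492]] [ 0.39435894 -0.42128867 -2.61874983]
```

View pics/w4c.png

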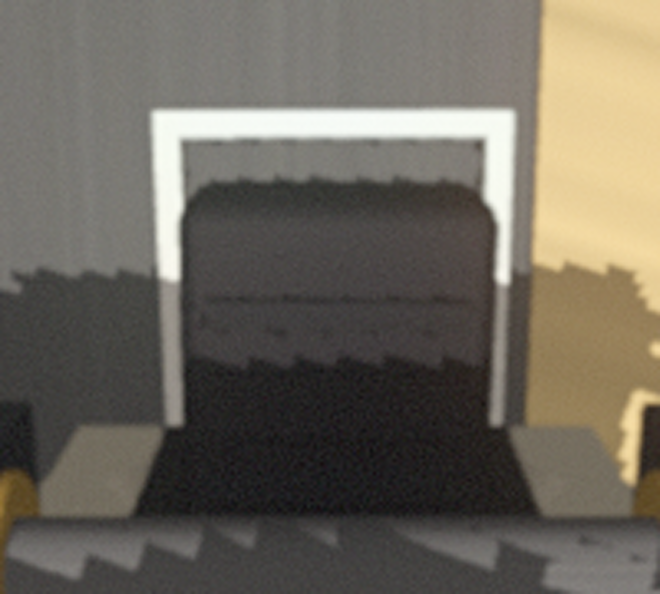

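```bash
python3 - <<'E'
from h import *
s=load("w4")
def L(px,z): px=np.array(px,float);return toc(unproj(s,np.c_[180+(px[:,0]+.5)/3.3-.5,120+(px[:,1]+.5)/3.3-.5],z))
print("nest top inner",L([[181,137],[484,137],[183,190],[488,200]],.018).tolist())
print("outer",L([[151,110],[516,110]],.018).tolist())
for z in(.052,.056,.060):print(z,L([[182,230],[497,230],[188,400],[491,400],[340,180],[340,187]],z).tolist())
p,Rm,o=cur();print(p,toc(p))
g=cv2.cvtColor(s["frame"],cv2.COLOR_BGR2GRAY)
for c in (260,285,310):print(g[148:190,c].tolist())
E
```

```text
nest top inner [[-0.0351, 0.022], [-0.0352, 0.0709], [-0.0265, 0.0221], [-0.0249, 0.0719]]
outer [[-0.0395, 0.0173], [-0.0395, 0.0759]]
0.052 [[-0.0264, 0.0265], [-0.0264, 0.0686], [-0.0023, 0.0265], [-0.0024, 0.0687], [-0.0331, 0.0476], [-0.0321, 0.0476]]
0.056 [[-0.0271, 0.0271], [-0.0272, 0.068], [-0.0037, 0.0271], [-0.0038, 0.0681], [-0.0336, 0.0476], [-0.0327, 0.0476]]
0.06 [[-0.0279, 0.0276], [-0.0279, 0.0674], [-0.0052, 0.0276], [-0.0052, 0.0675], [-0.0342, 0.0476], [-0.0333, 0.0476]]
[ 0.56096827 -0.23200215  0.04366903] [[0.0118 0.0492]]
[127, 123, 125, 122, 141, 200, 240, 248, 249, 247, 248, 248, 238, 205, 153, 126, 125, 125, 124, 127, 126, 125, 124, 123, 129, 126, 109, 77, 57, 57, 57, 55, 55, 57, 58, 68, 65, 66, 70, 71, 76, 80]
[120, 124, 120, 120, 140, 201, 240, 249, 248, 248, 248, 247, 235, 200, 150, 121, 120, 123, 124, 121, 120, 123, 119, 122, 125, 121, 108, 82, 57, 57, 54, 57, 59, 53, 54, 61, 61, 66, 68, 72, 74, 75]
[126, 126, 126, 126, 150, 206, 241, 250, 248, 248, 249, 248, 236, 198, 147, 124, 127, 122, 130, 127, 127, 128, 128, 127, 127, 125, 115, 90, 70, 57, 56, 58, 60, 57, 60, 64, 70, 68, 69, 75, 77, 74]
```

```bash
python3 - <<'E'
from h import *
A=[]
for i in range(6):
    s=snapshot("wrist");p,Rm,o=cur();A.append([*p,head(Rm),*np.linalg.inv(s["world_to_cam"])[:3,3]])
A=np.array(A);print(A.round(4));print(A.std(0).round(4),A.mean(0).round(4),toc(A.mean(0)[:3]))
E
```

```text
[[ 5.62000e-01 -2.32200e-01  4.47000e-02 -7.31144e+01  6.25300e-01
  -2.11400e-01  2.01600e-01]
 [ 5.62300e-01 -2.32200e-01  4.51000e-02 -7.31231e+01  6.26000e-01
  -2.11500e-01  2.02800e-01]
 [ 5.62300e-01 -2.32200e-01  4.51000e-02 -7.31339e+01  6.26200e-01
  -2.11500e-01  2.03200e-01]
 [ 5.62100e-01 -2.32100e-01  4.49000e-02 -7.31453e+01  6.26100e-01
  -2.11500e-01  2.03300e-01]
 [ 5.61800e-01 -2.32100e-01  4.46000e-02 -7.31604e+01  6.25900e-01
  -2.11600e-01  2.03100e-01]
 [ 5.61500e-01 -2.32100e-01  4.43000e-02 -7.31645e+01  6.25700e-01
  -2.11600e-01  2.02800e-01]]
[0.0003 0.     0.0003 0.0184 0.0003 0.0001 0.0006] [ 5.62000e-01 -2.32100e-01  4.48000e-02 -7.31403e+01  6.25900e-01
 -2.11500e-01  2.02800e-01] [[0.0109 0.0496]]
```

arm_command --commands '[10,1,-1.2,0,30]'

```text
clock: 5.85
tool_pos: [0.5632, -0.2308, 0.0353]
orientation: [75.7, 89.4, 2.6]
force: [0.6, -0.0, -3.7]
opening: 0.0435
```

```bash
cat >> h.py <<'E'
def settle(n=5,cam="wrist"):
    for i in range(n):
        s=snapshot(cam);p,Rm,o=cur()
        if i in(0,n//2,n-1):print(round(o["clock"],2),p.round(4),toc(p)[0],round(head(Rm),2),"F",o["force"].round(1),"M",o["moment"].round(2),"op",round(o["opening"]*1e3,1))
    return s
E
python3 - <<'E'
from h import *
s=settle(6);save(s,"w5")
g=cv2.cvtColor(s["frame"],cv2.COLOR_BGR2GRAY)
print("col",g[130:200,285].tolist());print("row",g[185,215:350].tolist());print("rowtop",g[168,215:350].tolist());print(np.linalg.inv(s["world_to_cam"])[:3,3])
E
```

```text
5.9 [ 0.5621 -0.2304  0.0334] [0.0103 0.048 ] -73.18 F [-0.2  0.2 -4. ] M [-0.07  0.09  0.04] op 44.2
6.05 [ 0.5619 -0.2306  0.0339] [0.0105 0.0481] -73.16 F [ 0.4  0.3 -2.8] M [-0.08 -0.01  0.06] op 43.5
6.15 [ 0.5622 -0.2307  0.0342] [0.0103 0.0483] -73.16 F [-0.1 -0.5 -4.3] M [-0.05 -0.03  0.02] op 43.8
col [124, 122, 123, 122, 122, 121, 122, 120, 121, 123, 123, 122, 123, 121, 124, 121, 122, 123, 125, 125, 123, 122, 122, 123, 124, 123, 121, 122, 123, 122, 133, 175, 221, 244, 249, 249, 248, 249, 247, 233, 188, 136, 117, 104, 84, 62, 53, 59, 59, 58, 57, 57, 62, 62, 64, 70, 72, 73, 77, 75, 74, 72, 77, 76, 72, 70, 71, 71, 71, 71]
row [121, 123, 121, 119, 122, 121, 120, 117, 126, 186, 235, 247, 246, 246, 246, 247, 242, 222, 165, 89, 58, 62, 65, 62, 68, 68, 70, 69, 69, 70, 64, 72, 69, 71, 68, 69, 71, 65, 73, 71, 67, 65, 64, 71, 70, 69, 67, 68, 66, 71, 69, 70, 69, 65, 69, 68, 69, 67, 69, 61, 69, 67, 64, 68, 68, 66, 68, 68, 68, 70, 70, 68, 70, 69, 72, 67, 68, 69, 66, 65, 70, 69, 68, 68, 70, 62, 68, 66, 70, 70, 70, 71, 64, 71, 63, 72, 69, 67, 70, 72, 72, 69, 72, 70, 66, 70, 71, 71, 73, 72, 69, 72, 64, 76, 135, 200, 239, 248, 248, 245, 232, 190, 138, 122, 125, 124, 119, 122, 160, 194, 208, 212, 209, 210, 209]
rowtop [120, 121, 121, 119, 121, 121, 120, 125, 167, 221, 243, 248, 248, 247, 248, 248, 247, 247, 247, 248, 247, 249, 248, 248, 248, 248, 248, 248, 248, 248, 248, 247, 248, 248, 248, 247, 247, 247, 247, 247, 247, 247, 247, 248, 247, 248, 248, 248, 247, 247, 247, 248, 248, 248, 248, 247, 247, 247, 247, 247, 247, 248, 246, 246, 246, 247, 248, 247, 247, 247, 247, 248, 247, 248, 248, 247, 247, 247, 247, 247, 248, 248, 247, 247, 247, 247, 247, 247, 247, 247, 247, 247, 247, 248, 248, 247, 247, 247, 247, 247, 247, 247, 247, 247, 248, 248, 247, 248, 247, 248, 247, 247, 246, 247, 248, 249, 248, 248, 248, 249, 242, 220, 169, 128, 126, 125, 123, 119, 134, 175, 206, 213, 213, 211, 211]
[ 0.62617963 -0.21013121  0.19213803]
```

Measured on the picture, module against nest: +0.4 mm in y and about −1 mm in x. That is inside the 3 mm play, so I lower it.

arm_command --commands '[9.5,-0.7,-0.2,0,30]'

```text
clock: 6.28
tool_pos: [0.5624, -0.2308, 0.0251]
orientation: [75.9, 89.4, 2.8]
force: [0.3, 0.1, -3.9]
opening: 0.0438
```

```bash
python3 - <<'E'
from h import *
s=settle(5);save(s,"w6")
g=cv2.cvtColor(s["frame"],cv2.COLOR_BGR2GRAY)
print("col",g[160:210,285].tolist())
E
```

```text
6.33 [ 0.5618 -0.2307  0.0238] [0.0107 0.0482] -73.17 F [ 0.5  0.  -1.8] M [-0.19 -0.34 -0.04] op 43.8
6.42 [ 0.5614 -0.2307  0.0242] [0.011  0.0481] -73.16 F [ 0.   0.8 -4.3] M [-0.03  0.01  0.05] op 43.6
6.53 [ 0.5612 -0.2306  0.0243] [0.0113 0.048 ] -73.17 F [-0.7 -0.3 -2.6] M [-0.13  0.07 -0.04] op 43.7
col [129, 159, 212, 243, 251, 250, 249, 250, 250, 248, 232, 180, 128, 120, 113, 80, 60, 57, 57, 59, 66, 60, 59, 66, 67, 72, 72, 74, 77, 76, 78, 72, 78, 77, 75, 72, 76, 73, 74, 72, 73, 73, 73, 72, 71, 72, 70, 72, 70, 71]
```

arm_command --commands '[2,0,0,0,30]'

```text
clock: 6.65
tool_pos: [0.5612, -0.2307, 0.0237]
orientation: [77.6, 89.6, 4.4]
force: [-8.6, 7.0, 26.2]
opening: 0.0436
```

```bash
python3 - <<'E'
from h import *
s=settle(3)
E
```

```text
6.7 [ 0.5612 -0.2307  0.0238] [0.0112 0.048 ] -73.14 F [-4.9  3.2  8.4] M [ 0.71  1.34 -0.06] op 43.9
6.75 [ 0.5612 -0.2307  0.0237] [0.0113 0.048 ] -73.14 F [-4.9  2.4 10. ] M [ 0.76  1.51 -0.02] op 43.7
6.8 [ 0.5612 -0.2307  0.0238] [0.0112 0.048 ] -73.14 F [-5.2  2.2  9.3] M [ 0.8   1.42 -0.04] op 43.5
```

arm_command --commands '[0,0,0,0,70,0,0,0,0,70,-60,0,0,0,70,-60,0,0,0,70,0,0,0,0,50]'

```text
clock: 7.42
tool_pos: [0.5611, -0.2313, 0.1475]
orientation: [69.5, 89.6, -3.6]
force: [0.3, 0.5, -0.3]
opening: 0.0557
```

```bash
python3 - <<'E'
from h import *
s=settle(3);save(s,"w7")
a=snapshot("top");save(a,"top7")
c=proj(a,tf(CR,[[.013,.045,.038]]))[0];print(c)
# view position: camera at cradle y ~ -0.16, x ~ 0.02, looking for holes
T=np.linalg.inv(s["world_to_cam"]);p,Rm,o=cur();print("cam rel tool",(Rm.T@(T[:3,3]-p)).round(4),(Rm.T@T[:3,:3]).round(3).tolist())
x,y=int(c[0])-28,int(c[1])-32
cv2.imwrite("pics/chk7.png",np.hstack([cv2.resize(a["frame"][y:y+64,x:x+56],(350,400),interpolation=cv2.INTER_CUBIC),cv2.resize(s["frame"][:300,120:440],(427,400))]))
E
```

```text
7.47 [ 0.5595 -0.2308  0.1448] [0.0129 0.0476] -73.14 F [-0.5  0.5 -0.6] M [-0.04  0.02  0.01] op 52.5
7.53 [ 0.5583 -0.2305  0.1429] [0.014 0.047] -73.16 F [-0.7 -0.7  0.5] M [-0.12  0.06  0.  ] op 48.5
7.58 [ 0.5576 -0.2304  0.1417] [0.0146 0.0467] -73.17 F [ 0.1  0.1 -1.3] M [-0.05  0.    0.07] op 46.4
[339.25342564 235.31242458]
cam rel tool [-0.1597  0.069  -0.0006] [[-0.001, 0.256, -0.967], [0.0, 0.967, 0.256], [1.0, 0.0, -0.001]]
```

View pics/chk7.png

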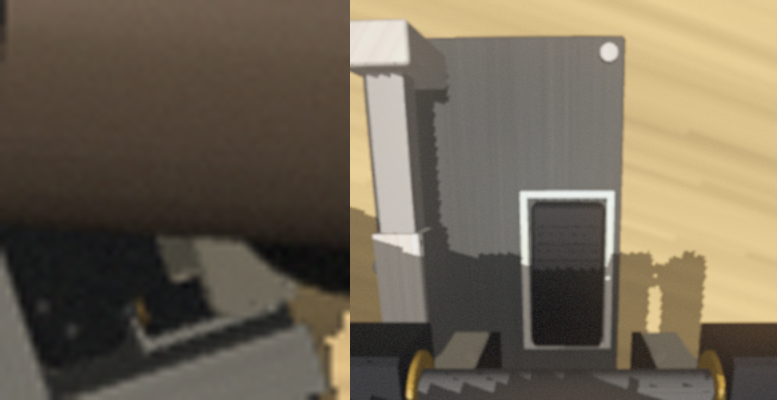

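The module lies inside the rails with a thin gap all round; the nest is at crop (520–615, 190–350). The top camera is blocked by the arm. Next I look at the sleeve's −y side for the button and the second hole.

```bash
python3 - <<'E'
from h import *
t=tf(CR,[[.1,-.185,.12]])[0];print(t)
plan(t,-73.2,op=50)
E
```

```text
[ 0.40896761 -0.03319813  0.12      ]
at [ 0.5572 -0.2304  0.141 ] head -73.17 F [-0.4 -0.7 -0.2] op 45.3 t 7.625 j6 110.9
[4.4, -17.0, -46.3, 0.0, 50.0, 4.4, -17.0, -46.3, 0.0, 50.0, 4.4, -17.0, -46.3, 0.0, 50.0, 4.4, -17.0, -46.3, 0.0, 50.0, 4.4, -17.0, -46.3, 0.0, 50.0]
```

arm_command --commands '[4,-17,-46,0,50,4,-17,-46,0,50,4,-17,-46,0,50,4,-17,-46,0,50,4,-17,-46,0,50]'

```text
clock: 8.25
tool_pos: [0.403, -0.0327, 0.114]
orientation: [-103.8, 89.1, -177.3]
force: [0.4, 1.0, 0.2]
opening: 0.0437
```

```bash
python3 - <<'E'
from h import *
s=settle(4);save(s,"w8")
q=proj(s,tf(CR,[[-.02,-.058,.068],[.09,-.058,.068],[-.02,-.058,.042],[.09,-.058,.042],[0,-.065,.055],[.041,-.058,.055]]));print(q.round(1).tolist())
x0,y0=q.min(0)-20;x1,y1=q.max(0)+20
x0,y0=max(0,int(x0)),max(0,int(y0));x1,y1=min(560,int(x1)),min(420,int(y1))
k=min(800/(x1-x0),600/(y1-y0));print(x0,y0,k)
cv2.imwrite("pics/w8c.png",cv2.resize(s["frame"][y0:y1,x0:x1],None,fx=k,fy=k,interpolation=cv2.INTER_CUBIC))
E
```

```text
8.3 [ 0.3992 -0.0306  0.1132] [ 0.1086 -0.1904] -73.48 F [-6.2  0.9 -1.6] M [0.16 1.   0.  ] op 44.1
8.4 [ 0.403  -0.0322  0.1144] [ 0.1054 -0.1877] -73.23 F [0.5 0.8 0.6] M [-0.13 -0.18 -0.07] op 43.5
8.45 [ 0.4042 -0.0328  0.1148] [ 0.1044 -0.1868] -73.29 F [ 0.7 -0.3 -0.5] M [-0.08 -0.15  0.02] op 43.8
[[515.6, 21.3], [487.9, 211.0], [489.2, 31.9], [466.9, 201.2], [486.3, 61.8], [488.1, 131.0]]
446 1 2.6200873362445414
```

View pics/w8c.png

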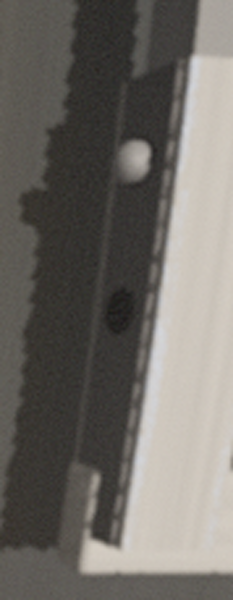

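The button head is at crop (135,160) and the second hole at (121,311). I'll intersect both with the sleeve's side plane.

```bash
python3 - <<'E'
from h import *
s=load("w8");k=2.6200873362445414
def ray(px,yp):
    uv=np.array([446+(px[0]+.5)/k-.5,1+(px[1]+.5)/k-.5])
    f=lambda v:(proj(s,tf(CR,[[v[0],yp,v[1]]]))[0]-uv)
    return least_squares(f,[.02,.055],diff_step=1e-4,x_scale=.01).x.round(4)
print("hole",ray((121,311),-.058),"btn tip",ray((137,160),-.065),"tip at -.062",ray((137,160),-.062))
print("sleeve -x end top",ray((186,60),-.058),"bottom",ray((122,85),-.058),"+x end bottom",ray((78,572),-.058))
t=tf(CR,[[0,-.045,.1]])[0];print(t);plan([t[0],t[1],.13],-73.2,op=55)
E
```

```text
hole [0.0338 0.0573] btn tip [0.0017 0.0672] tip at -.062 [0.0009 0.0623]
sleeve -x end top [-0.0185  0.0693] bottom [-0.0185  0.0457] +x end bottom [0.0989 0.0558]
[ 0.54510695 -0.13839357  0.1       ]
at [ 0.4042 -0.0328  0.1148] head -73.29 F [ 0.7 -0.3 -0.5] op 43.8 t 8.45 j6 83.7
[-4.3, 26.1, 35.4, -0.0, 55.0, -4.3, 26.1, 35.4, -0.0, 55.0, -4.3, 26.1, 35.4, -0.0, 55.0, -4.3, 26.0, 35.4, -0.0, 55.0]
```

```bash
python3 - <<'E'
from h import *
t=tf(CR,[[.0043,-.0424,.12]])[0];print(t);plan(t,-73.2,op=70)
E
```

```text
[ 0.54173993 -0.14212361  0.12      ]
at [ 0.4042 -0.0328  0.1148] head -73.29 F [ 0.7 -0.3 -0.5] op 43.8 t 8.45 j6 83.7
[-1.8, 25.1, 36.1, -0.0, 70.0, -1.8, 25.0, 36.1, -0.0, 70.0, -1.8, 25.0, 36.1, -0.0, 70.0, -1.8, 25.0, 36.1, -0.0, 70.0]
```

arm_command --commands '[-2,25,36,0,70,-2,25,36,0,70,-2,25,36,0,70,-2,24,35,0,70]'

```text
clock: 8.95
tool_pos: [0.5445, -0.147, 0.1185]
orientation: [-102.7, 89.0, -176.0]
force: [0.4, 0.2, 1.4]
opening: 0.0611
```

```bash
python3 - <<'E'
from h import *
s=settle(6);t=tf(CR,[[.0043,-.0424,.09]])[0];plan(t,-73.2,op=70)
E
```

```text
9.0 [ 0.5485 -0.1496  0.1184] [-0.     -0.0333] -73.22 F [ 8.1 -3.7  3.3] M [-0.61 -1.54 -0.05] op 61.7
9.15 [ 0.5431 -0.1463  0.1179] [ 0.0042 -0.0381] -73.33 F [-0.6  0.3  0. ] M [-0.04 -0.06 -0.02] op 61.1
9.25 [ 0.5424 -0.1451  0.1187] [ 0.0045 -0.0394] -73.22 F [0.9 0.1 0.1] M [-0.01 -0.09  0.05] op 61.5
at [ 0.5424 -0.1451  0.1187] head -73.22 F [0.9 0.1 0.1] op 61.5 t 9.25 j6 101.8
[28.7, 0.7, -2.9, -0.0, 70.0]
```

arm_command --commands '[29,0.5,-3,0,70]'

```text
clock: 9.38
tool_pos: [0.5429, -0.1421, 0.0913]
orientation: [-102.4, 89.2, -175.6]
force: [-0.7, -0.1, -0.2]
opening: 0.0614
```

```bash
python3 - <<'E'
from h import *
s=settle(6);save(s,"w9");t=tf(CR,[[.0043,-.0424,.037]])[0];plan(t,-73.2,op=70)
cv2.imwrite("pics/w9.png",s["frame"])
E
```

```text
9.43 [ 0.5392 -0.1415  0.0862] [ 0.0065 -0.0438] -73.26 F [-3.   0.6 -4.7] M [0.06 0.4  0.  ] op 61.5
9.57 [ 0.5411 -0.1419  0.09  ] [ 0.0049 -0.0428] -73.16 F [ 0.2  0.1 -0. ] M [-0.11 -0.12  0.07] op 61.2
9.68 [ 0.5421 -0.1419  0.0908] [ 0.0039 -0.0425] -73.17 F [-0.1 -0.2  0.5] M [-0.05 -0.16  0.02] op 61.5
at [ 0.5421 -0.1419  0.0908] head -73.17 F [-0.1 -0.2  0.5] op 61.5 t 9.675 j6 101.5
[53.8, 0.5, 0.3, 0.0, 70.0]
```

View pics/w9.png

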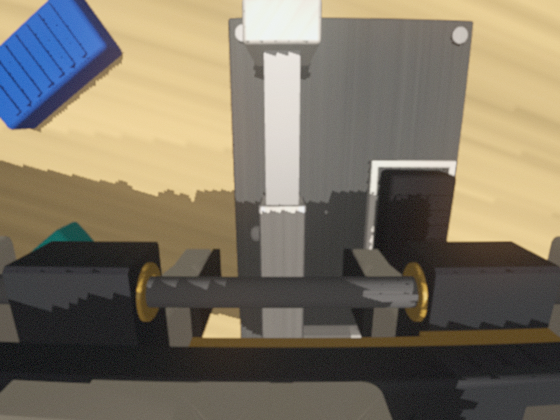

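The sleeve is centred between the fingers (columns 260–304, about 282), the button is at (257,233), and the module sits in its nest. Descending.

arm_command --commands '[30,0,0,0,70]'

```text
clock: 9.8
tool_pos: [0.5444, -0.1418, 0.0638]
orientation: [-99.7, 89.4, -172.8]
force: [-0.3, 0.3, -0.6]
opening: 0.0613
```

```bash
python3 - <<'E'
from h import *
s=settle(5);t=tf(CR,[[.0043,-.0424,.037]])[0];plan(t,-73.2,op=70)
E
```

```text
9.85 [ 0.5409 -0.1416  0.0589] [ 0.0049 -0.0431] -73.19 F [-2.   0.1 -3.9] M [0.   0.32 0.02] op 61.4
9.95 [ 0.5411 -0.1419  0.0609] [ 0.0049 -0.0428] -73.16 F [ 0.8 -0.1  0.8] M [-0.08 -0.13 -0.03] op 61.6
10.05 [ 0.5423 -0.142   0.0621] [ 0.0038 -0.0424] -73.15 F [0.8 0.4 0.1] M [-0.06 -0.08 -0.06] op 61.3
at [ 0.5423 -0.142   0.0621] head -73.15 F [0.8 0.4 0.1] op 61.3 t 10.05 j6 101.5
[25.1, -0.2, 0.0, 0.1, 70.0]
```

arm_command --commands '[25,0,0,0,70]'

```text
clock: 10.18
tool_pos: [0.5446, -0.142, 0.0399]
orientation: [-97.6, 89.5, -170.7]
force: [0.3, -0.4, -0.3]
opening: 0.0613
```

```bash
python3 - <<'E'
from h import *
s=settle(7);t=tf(CR,[[.0043,-.0424,.037]])[0];plan(t,-73.2,op=70)
E
```

```text
10.22 [ 0.5418 -0.1419  0.0359] [ 0.0042 -0.0426] -73.16 F [-0.7  0.1 -2.2] M [-0.05  0.22  0.02] op 61.1
10.38 [ 0.5423 -0.1421  0.038 ] [ 0.0038 -0.0422] -73.12 F [ 0.4  1.1 -0. ] M [-0.06 -0.09 -0.01] op 61.2
10.53 [ 0.5427 -0.142   0.0382] [ 0.0034 -0.0422] -73.13 F [-0.  -0.3  0.1] M [-0.03 -0.07 -0.  ] op 61.3
at [ 0.5427 -0.142   0.0382] head -73.13 F [-0.  -0.3  0.1] op 61.3 t 10.525 j6 101.5
[1.2, -0.9, -0.2, 0.1, 70.0]
```

Good position; pinch.

arm_command --commands '[0,0,0,0,20,0,0,0,0,20,0,0,0,0,20,0,0,0,0,20,0,0,0,0,20]'

```text
clock: 11.15
tool_pos: [0.5433, -0.1417, 0.0396]
orientation: [-101.7, 89.3, -174.8]
force: [0.8, -3.0, -0.9]
opening: 0.0257
```

```bash
python3 - <<'E'
from h import *
s=settle(5);save(s,"w10")
E
```

```text
11.2 [ 0.5433 -0.1417  0.0396] [ 0.0026 -0.0424] -73.12 F [-0.5 -1.1 -1.5] M [-0.34 -0.2   0.03] op 25.8
11.3 [ 0.5433 -0.1417  0.0396] [ 0.0027 -0.0424] -73.13 F [ 0.3 -2.4 -0.3] M [-0.6  -0.2   0.06] op 25.6
11.4 [ 0.5434 -0.1417  0.0396] [ 0.0026 -0.0424] -73.13 F [ 0.5 -2.2 -1.3] M [-0.76 -0.32  0.08] op 26.2
```

arm_command --commands '[0,5,0,0,20,0,5,0,0,20,0,5,0,0,20]'

```text
clock: 11.78
tool_pos: [0.5563, -0.1377, 0.0396]
orientation: [-101.8, 89.1, -174.9]
force: [-3.2, -1.6, 4.3]
opening: 0.0259
```

```bash
python3 - <<'E'
from h import *
s=settle(5);save(s,"w11")
E
```

```text
11.82 [ 0.5571 -0.1375  0.0396] [-0.0118 -0.0424] -73.15 F [-1.8 -0.8  5.4] M [-0.36  0.91  0.02] op 25.7
11.93 [ 0.5571 -0.1375  0.0396] [-0.0118 -0.0424] -73.15 F [-1.6 -0.1  2.4] M [-0.18  0.23  0.01] op 25.8
12.03 [ 0.5571 -0.1375  0.0396] [-0.0118 -0.0424] -73.15 F [-0.3 -0.3  1.8] M [-0.03 -0.15  0.03] op 25.8
```

arm_command --commands '[0,5,0,0,20,0,3,0,0,20]'

```text
clock: 12.28
tool_pos: [0.564, -0.1354, 0.0396]
orientation: [-101.5, 89.1, -174.6]
force: [-3.8, -1.2, 6.2]
opening: 0.0258
```

```bash
python3 - <<'E'
from h import *
s=settle(3)
E
```

```text
12.32 [ 0.5644 -0.1352  0.0396] [-0.0194 -0.0425] -73.15 F [-3.5 -0.5  4.8] M [-0.38  1.04  0.05] op 25.5
12.38 [ 0.5644 -0.1352  0.0396] [-0.0194 -0.0424] -73.15 F [-1.8 -0.7  5.2] M [-0.36  0.93 -0.02] op 25.7
12.43 [ 0.5644 -0.1353  0.0396] [-0.0194 -0.0424] -73.16 F [-2.4 -1.9  4.7] M [-0.35  0.91  0.07] op 25.7
```

arm_command --commands '[0,2,0,0,20,0,0,0,0,20]'

```text
clock: 12.68
tool_pos: [0.5663, -0.1347, 0.0396]
orientation: [-101.5, 89.1, -174.7]
force: [-1.0, -0.8, 2.0]
opening: 0.0256
```

arm_command --commands '[0,2,0,0,20,0,0,0,0,20]'

```text
clock: 12.92
tool_pos: [0.5682, -0.1341, 0.0396]
orientation: [-101.5, 89.1, -174.7]
force: [-1.3, 0.3, 2.7]
opening: 0.0255
```

arm_command --commands '[0,1.5,0,0,20]'

```text
clock: 13.05
tool_pos: [0.5693, -0.1337, 0.0396]
orientation: [-101.4, 89.1, -174.6]
force: [-4.8, -2.1, 5.3]
opening: 0.0257
```

arm_command --commands '[0,1.5,0,0,20]'

```text
clock: 13.18
tool_pos: [0.5706, -0.1334, 0.0396]
orientation: [-101.3, 89.1, -174.4]
force: [-4.0, -1.7, 5.2]
opening: 0.0258
```

arm_command --commands '[0,1.5,0,0,20]'

```text
clock: 13.3
tool_pos: [0.5722, -0.1329, 0.0396]
orientation: [-101.5, 89.1, -174.6]
force: [-2.0, -0.2, 2.9]
opening: 0.0256
```

arm_command --commands '[0,1,0,0,20]'

```text
clock: 13.42
tool_pos: [0.5741, -0.1323, 0.0396]
orientation: [-101.8, 89.2, -175.0]
force: [0.0, 0.2, 0.5]
opening: 0.0259
```

Force has dropped and the sleeve moved on a bit extra: the jerk of the button entering the hole. I continue with small rows.

arm_command --commands '[0,1,0,0,20]'

```text
clock: 13.55
tool_pos: [0.5753, -0.132, 0.0396]
orientation: [-101.6, 89.2, -174.8]
force: [-2.6, -1.0, 3.8]
opening: 0.0257
```

arm_command --commands '[0,1,0,0,20]'

```text
clock: 13.68
tool_pos: [0.5763, -0.1317, 0.0396]
orientation: [-101.5, 89.2, -174.6]
force: [-1.7, -0.6, 3.5]
opening: 0.0254
```

arm_command --commands '[0,0.8,0,0,20]'

```text
clock: 13.8
tool_pos: [0.5768, -0.1315, 0.0396]
orientation: [-101.4, 89.1, -174.5]
force: [-3.6, -1.8, 4.5]
opening: 0.0259
```

```bash
python3 - <<'E'
from h import *
s=settle(3)
p,_,_=cur();print(np.linalg.norm(p[:2]-[.5434,-.1417]))
E
```

```text
13.85 [ 0.5768 -0.1315  0.0396] [-0.0324 -0.0425] -73.14 F [-2.7 -0.2  5.2] M [-0.24  0.8   0.04] op 25.6
13.9 [ 0.5768 -0.1315  0.0396] [-0.0323 -0.0425] -73.15 F [-2.6 -0.6  4.1] M [-0.36  0.88  0.05] op 25.8
13.95 [ 0.5768 -0.1315  0.0396] [-0.0323 -0.0425] -73.15 F [-3.  -1.2  5. ] M [-0.34  0.92  0.05] op 25.9
0.0349188104624424
```

arm_command --commands '[0,1.2,0,0,20]'

```text
clock: 14.08
tool_pos: [0.5769, -0.1314, 0.0396]
orientation: [-101.1, 89.0, -174.2]
force: [-5.9, -1.3, 8.6]
opening: 0.0258
```

```bash
python3 - <<'E'
from h import *
s=settle(3)
p,_,_=cur();print(np.linalg.norm(p[:2]-[.5434,-.1417]))
E
```

```text
14.12 [ 0.5769 -0.1314  0.0396] [-0.0324 -0.0425] -73.16 F [-6.2 -1.8  7.9] M [-0.62  1.74  0.05] op 25.8
14.18 [ 0.5769 -0.1314  0.0396] [-0.0325 -0.0425] -73.16 F [-5.5 -1.4  7.2] M [-0.65  1.79  0.06] op 25.8
14.22 [ 0.5769 -0.1315  0.0396] [-0.0324 -0.0425] -73.16 F [-5.3 -1.8  7.3] M [-0.61  1.73  0.05] op 25.8
0.035026840927817875
```

It is blocked: a 1.2 mm command moved it only 0.1 mm, at 6 N. I take it as caught at about 35 mm, so I unload, open, lift and verify from the −y side.

arm_command --commands '[0,0,0,0,20,0,0,0,0,70,0,0,0,0,70,0,0,0,0,70,0,0,0,0,70]'

```text
clock: 14.85
tool_pos: [0.5778, -0.1309, 0.0389]
orientation: [-103.2, 89.1, -176.4]
force: [0.1, 0.0, 0.7]
opening: 0.0589
```

arm_command --commands '[-50,0,0,0,70,-40,0,0,0,70,0,0,0,0,70]'

```text
clock: 15.22
tool_pos: [0.5791, -0.1308, 0.1305]
orientation: [-102.7, 89.0, -175.9]
force: [-0.4, 0.2, -0.9]
opening: 0.0612
```

```bash
python3 - <<'E'
from h import *
s=settle(3);t=tf(CR,[[.1,-.185,.12]])[0]
plan(t,-73.2,op=70)
E
```

```text
15.28 [ 0.578  -0.1307  0.1288] [-0.0337 -0.0429] -73.19 F [ 0.3  0.9 -0.4] M [-0.05 -0.02  0.06] op 61.4
15.32 [ 0.5771 -0.1307  0.1274] [-0.0328 -0.0432] -73.2 F [-0.9  0.4 -1. ] M [-0.07 -0.02  0.08] op 61.3
15.38 [ 0.5764 -0.1307  0.1265] [-0.0322 -0.0433] -73.22 F [ 0.3  0.3 -0.6] M [-0.04 -0.06 -0.05] op 61.2
at [ 0.5764 -0.1307  0.1265] head -73.22 F [ 0.3  0.3 -0.6] op 61.2 t 15.375 j6 100.8
[2.6, -33.0, -35.4, -0.0, 70.0, 2.6, -33.0, -35.4, -0.0, 70.0, 2.6, -33.0, -35.4, -0.0, 70.0, 2.6, -33.0, -35.4, -0.0, 70.0]
```

arm_command --commands '[2,-33,-35,0,70,2,-33,-35,0,70,2,-33,-35,0,70,2,-30,-33,0,70]'

```text
clock: 15.88
tool_pos: [0.4074, -0.0355, 0.1163]
orientation: [-100.9, 88.1, -174.3]
force: [0.6, 1.5, 0.5]
opening: 0.0616
```

```bash
python3 - <<'E'
from h import *
s=settle(6);save(s,"w12")
x0,y0=400,0
cv2.imwrite("pics/w12.png",np.hstack([cv2.resize(s["frame"][0:250,430:560],None,fx=2.4,fy=2.4,interpolation=cv2.INTER_CUBIC)]))
print(proj(s,tf(CR,[[0,-.065,.055],[-.055,-.058,.055],[.035,-.058,.055]])))
E
```

```text
15.93 [ 0.4025 -0.035   0.1157] [ 0.1067 -0.1852] -73.54 F [-7.6 -0.7 -2.9] M [-0.21  1.16  0.06] op 61.4
16.07 [ 0.409  -0.0353  0.1173] [ 0.1006 -0.1829] -73.31 F [ 0.4  0.2 -0. ] M [-0.06 -0.23  0.01] op 61.4
16.18 [ 0.4101 -0.0357  0.1174] [ 0.0996 -0.1823] -73.4 F [-0.1  0.1 -0.3] M [-0.09 -0.11  0.04] op 61.4
[[476.23772727  69.32693121]
 [498.80656711 -29.70807992]
 [479.32708291 128.0109262 ]]
```

View pics/w12.png

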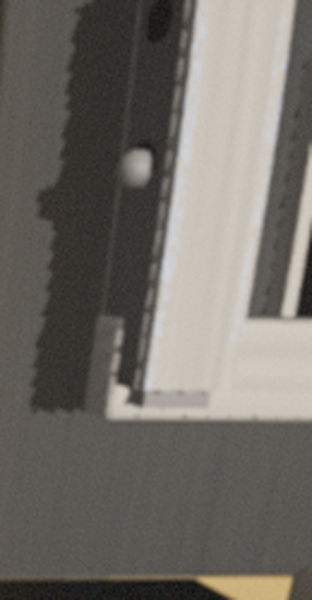

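The button head stands out at crop (136,167), looking the same as before. The emptied first hole is at (160,20), so it has caught in the next hole. Last check is the module and the bystanders from the top camera.

```bash
python3 - <<'E'
from h import *
a=snapshot("top");save(a,"top12");b=snapshot("scene");save(b,"scene12")
c=cv2.resize(b["frame"][180:310,150:310],None,fx=2.5,fy=2.5,interpolation=cv2.INTER_CUBIC)
d=cv2.resize(a["frame"][70:320,90:460],(400,270))
H=np.zeros((600,400,3),np.uint8);H[:270]=d;H[272:272+c.shape[0]]=c[:328];cv2.imwrite("pics/fin.png",H)
E
```

```text
(no output)
```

View pics/fin.png

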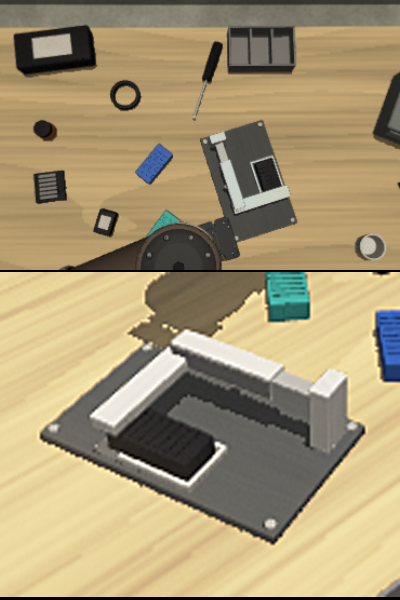

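The module lies flat in the nest with the bar over its end (lower half, around (150,435)). The bystanders are unmoved and the gripper is clear. Handing in.

```bash
python3 -c "
from plant import *
print(get_obs()['clock'],get_obs()['force']);print(close_job())"
```

```text
16.275 [ 0.38232327  0.18251685 -0.26179423]
the job is handed in; nothing more can be done
None
```

The black module lies flat in the nest, the hold-down arm is over its end, and the job was handed in at 16.3 s. No verdict was reported.

**What I did:**
- I gripped the module across its width and corrected its position over the nest with the wrist camera. I then lowered it until it touched the floor and released it.
- I pinched the button and the opposite side of the sleeve; the opening read 26 mm, so the button was flush. I slid the sleeve in small rows: the button's jerk came at about 31 mm and the sleeve stopped at about 35 mm. My one push after that read about 6 N along the slide, under the 15 N limit.

**Last checks:**
- **Button:** it stands out in the second hole, and the first hole is empty and shifted towards the post.
- **Module:** it is flat inside the rails, with the bar over its end.
- **Bench:** the other things look unmoved, and the gripper is clear with no force on it.

**Disagreements:**
- The picture put the next hole at about 32.5 mm, but the sleeve stopped at 35 mm by the arm's reading. The 35 mm is inside the allowed 28 to 54 mm.
- The arm's position readings were 1 to 3 mm off the camera fit, so I set the module by the pictures.

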